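# Serve the sesame biscuits with the turner

### The job

Using the turner, lift each sesame biscuit off the baking sheet by running the blade under it against the sheet's raised far edge: round ones go on the blue plate, square ones on the wooden tray, all inside the rim and lying flat, right side up. Let them slide off close to the dish rather than drop, never touch them with the fingers, leave the whisk and the canister where they are, and finish with the turner standing back in the middle of its rubber mat, blade flat and lined up along the mat the way it was found.

Things in the scene. Friction and masses are not known exactly. Their poses are not given: they have to be found in the camera images.
- sheet: fixed flat aluminium baking sheet, 200 (its x) x 400 (its y) mm, 4 mm thick, its only raised edge on the far (+x) side; origin at the centre of its underside on the counter, so its top is 4 mm above. Three or four biscuits lie on it side by side along y
- sheet_stop (a point): middle of the foot of the raised edge's inner face, at sheet (95, 0, 4) mm; the raised edge stands 18 mm above the sheet's top, runs the whole width along y, and faces -x of the sheet
- rest: fixed black rubber mat for the turner, 120 (its x) x 80 (its y) x 3 mm; origin at the centre of its underside. The turner stands on it with its blade pointing to +x of the mat
- turner: loose turner (spatula), 160 g, standing on its flat blade; origin at the centre of the blade's underside, +x to the front tip, z up. Slippery (friction about 0.25) steel blade 88 (x) x 66 (y) x 2 mm, rear lip 12 mm high (inner face at x = -41 mm). Straight black handle, 16 x 16 mm, rises from the rear edge at 70 degrees, leaning to -x, to 120 mm high
- turner_grip (a point): grip point on the handle's axis, at turner (-71, 0, 75) mm; pinch the handle here across y (16 mm), tool pointing down
- turner_tip (a point): middle of the blade's front lower edge, at turner (44, 0, 0) mm
- round1: loose round sesame biscuit, rigid, 76 mm across, 9 mm thick, 45 g; origin at the centre of its underside. The underside is flat for 60 mm and rises 3.5 mm towards the edge all round, so that a blade gets under it. May be absent. Belongs on the plate
- round2: second round biscuit, the same as round1. May be absent. Belongs on the plate
- square1: loose square sesame biscuit, rigid, 72 x 72 mm, 9 mm thick, 45 g, flat underside 56 x 56 mm rising 3.5 mm towards the edges; origin at the centre of its underside. May be absent. Belongs on the tray
- square2: second square biscuit, the same as square1. May be absent. Belongs on the tray
- plate: loose blue melamine plate, 240 mm across, rim 20 mm high, flat inside to about 70 mm from the centre, inner floor 5 mm above the counter; origin at the centre of its underside. Stands left or right of the sheet
- tray: loose rectangular wooden tray, 170 (x) x 210 (y) mm outside, walls 4 mm thick and 15 mm high, inner floor about 4 mm above the counter; origin at the centre of its underside. Stands on the other side of the sheet
- whisk: bystander: whisk with a grey silicone handle, 260 mm long, lying down, 48 mm high
- canister: bystander: closed aluminium canister, 88 mm across, 130 mm high, with a lever-clamp lid; origin under its centre
Not all that is in view belongs to the job. What is shaped like the turner but orange or yellow is not meant.

How it is judged (in metres and radians):
On the way, in this order (a step that is already met when the one before it is completed fails the run):
1. the turner is picked up (height (world z) of turner above 0.03 m), for 0.1 s.
2. every biscuit lies on its dish (height (world z) of each of round1, round2, square1, square2 below 0.035 m and horizontal distance between each of round1, round2 and plate below 0.082 m and x of square1 in the frame of tray between -0.055 and 0.055 m and y of square1 in the frame of tray between -0.075 and 0.075 m and x of square2 in the frame of tray between -0.055 and 0.055 m and y of square2 in the frame of tray between -0.075 and 0.075 m), for 0.2 s.
At the end, for the whole second after the job is handed in: round biscuits within 82 mm of the plate's centre, square ones within 55 (x) and 75 (y) mm of the tray's, all under 20 degrees of tilt, right side up; turner flat on the mat, within 25 mm of its centre and 20 degrees of its length, pointing as found; dishes flat; all at rest (all of step 2 and angle between each of round1, round2, square1, square2's own z axis and vertical below 0.35 rad and linear speed of each of round1, round2, square1, square2, turner below 0.03 m/s and angle between each of plate, tray's own z axis and vertical below 0.1 rad and horizontal distance between turner and rest below 0.025 m and height (world z) of turner below 0.008 m and angle between turner's own z axis and vertical below 0.08 rad and angle between the x axis of turner and the x axis of rest, either way round below 0.35 rad and x of turner_tip in the frame of rest above 0 m); the robot touches nothing.
It fails at once if the fingers touch a biscuit (contact force between the fingers and round1 above 0.5 N or contact force between the fingers and round2 above 0.5 N or contact force between the fingers and square1 above 0.5 N or contact force between the fingers and square2 above 0.5 N).
It fails at once if a biscuit is dropped or flung (faster than 1 m/s) (linear speed of any of round1, round2, square1, square2 above 1 m/s).
It fails at once if the whisk or the canister is moved by more than 30 mm (distance of any of whisk, canister from where it was at the start of the episode above 0.03 m).
Of round1, round2, square1, square2 only 3 to 4 are there at a start; the rules pass over those that are not, and their reading is None.
At some moment in a run one of turner, plate, tray, round1, round2, square1, square2 may be knocked a few centimetres aside while the robot is not near it.
It also fails if it takes over 210 s, if anything falls off the work surface, if the arm or the gripper's body presses on something with over 40 N, if the wrist force passes 120 N, or if a joint passes its speed limit or range.

### The arm

A 6-joint arm with a two-finger parallel gripper is mounted at the origin on the work surface. World frame = base frame: x ahead of the robot, y to its left, z up, the work surface at z = 0. Lengths are in mm, angles in rad, forces in N, time in s.
With the tool pointing down it reaches from about 275 to 750 mm from the base axis. Payload 10.2 kg.
Tool frame: the origin (TCP) lies between the finger pads, 19 mm behind the fingertips; this is the grasp point; z points along the fingers, y is the line along which they close (so a half turn about z gives the same grasp; the last joint's range is limited). The gripper opens to 85 mm and grips with 20 to 120 N. Pads are 22 mm wide; open, the fingers measure 114 mm over their backs; the gripper's body (76 mm by 85 mm) begins 54 mm behind the grasp point. The pads swing forward as they close: fully open they stand 13 mm farther back than shut.
Start: joints at [-1.539, 0.313, 1.498, -0, 1.331, -0.223], TCP at [132.314, -508.059, 249.994] pointing down, gripper open.
Joint ranges: [-2.94, 2.94], [-0.97, 2.17], [0.19, 2.56], [-1.23, 4.37], [0.02, 3.11], [-2.88, 2.88]. Speed limits (rad/s): [2.39, 2.39, 3.01, 3.14, 3.14, 3.14].

### API

Orientations are given as a unit quaternion [w, x, y, z].
In Python, from rig import ctrl, capture, camera_info gives the robot as it stands.
- The arm moves only by the tool apply_moves, never from a script. Its argument "targets" is a list of rows, each a list of 3 entries, a list of its own where there are three numbers: the finger opening in mm, from 0 to 85.4, then the shift along the world's x, y, z in mm, then the turn, a rotation vector about the world's x, y, z in degrees. In form: [[grip, [dx, dy, dz], [rx, ry, rz]], ...]. A call has 1 to 20 rows; each row is the pose to reach, as a shift and turn from the pose commanded when the call began; what a row does not reach only later rows make up. A row lasts 1/10 s, in which the tool goes at most 50 mm and 8.59 degrees, less where a joint would pass 70% of its speed; a pose out of reach is approached as far as the arm can. A call with a gripper value outside its range is refused whole. The fingers move at their own pace and stop on an object; "squeeze" is the grip in N (left out, the last holds). Time passes only in rows, so rows that repeat a pose let the fingers close. It gives the time, the measured TCP pose, the force, the opening and the grip force at its end, in the units of the state.
- ctrl.sense(): the state, without advancing time (a new reading comes with each control period).
- capture(name): name is "scene" or "top" or "wrist"; returns (picture, depth): 480x640x3 uint8, blue, green, red; 480x640 float32, mm along the optical axis (not along the pixel's ray), 0 where there is no reading.
- camera_info(name): a dict with "vfov" (degrees; the focal length in pixels is half the picture's height over the tangent of half this angle, whatever the lens; pixels are square), "cx", "cy" (the principal point, pixels), "k1" (the pictures are not rectified: a ray, as slopes to the right and down, at radius r is drawn at 1 + k1 r^2 times it, then the intrinsics apply), "extrinsics" (4x4, takes a point from camera to world coordinates). Camera axes: x right, y down, z forward; pixel columns grow to the right and rows downward; lengths in mm; the calibration is good to about 2 mm. A picture is of the moment at which its call begins: read the wrist's pose just before it. camera_info takes no time and is no camera call; for the wrist camera it gives the pose at the moment of the call.
- ctrl.finish_job(): hands the job in; it is judged then, once.
The state is a dict: "time_s": time; "joints": joint angles; "dq": joint speeds; "tau": joint torques, N m; "eef_pos": TCP position; "ee_rot": TCP orientation; "force": force on the tool from outside, world axes, zero at the start; "wrist_torque": the same for the moment, N m; "grip_width": opening from 0.0 (shut) to 1.0 (fully open); "grip_force": force on a finger pad.
Only numpy, scipy, OpenCV 4.12 (cv2) and the standard library are available. Lean on these libraries where they do the work, as an engineer would, in place of code of your own. Each camera call takes 0.05 s, during which the arm holds its last target. There are 200 camera calls.

## Working session

There is one attempt and no reset: what is moved stays moved. The work goes in short steps, Python scripts to look and compute and a tool call to move; the robot and the scene stay as the last step left them, time stands still between calls to the robot, and variables do not carry over. Pictures are saved under pics/ and viewed, at most 14 in all, crops included, and the job is handed in when it is done.

Besides the shell and the picture viewer there is one more tool, called after ">>>" as a command line: name --argument value ..., lists and objects as JSON in quotes. apply_moves: Moves the arm, as the interface text tells. Its arguments: {"type":"object","properties":{"targets":{"type":"array","items":{"type":"array"}},"squeeze":{"type":"number"}},"required":["targets"]}

```bash
mkdir -p pics
cat > h.py <<'E'
import numpy as np, cv2
from rig import ctrl, capture, camera_info
def K(ci):
    f=240/np.tan(np.radians(ci["vfov"])/2); return np.array([[f,0,ci["cx"]],[0,f,ci["cy"]],[0,0,1.]])
def rays(ci,px):
    px=np.asarray(px,float).reshape(-1,1,2)
    d=np.array([ci["k1"],0,0,0,0.])
    # k1 applied to undistorted r: standard model
    u=cv2.undistortPoints(px,K(ci),d).reshape(-1,2)
    E=np.array(ci["extrinsics"]); return E[:3,3],np.c_[u,np.ones(len(u))]@E[:3,:3].T
def onplane(ci,px,z):
    o,r=rays(ci,px); return o+r*((z-o[2])/r[:,2])[:,None]
def project(ci,P):
    E=np.linalg.inv(np.array(ci["extrinsics"])); 
    return cv2.projectPoints(np.asarray(P,float).reshape(-1,1,3),cv2.Rodrigues(E[:3,:3])[0],E[:3,3],K(ci),np.array([ci["k1"],0,0,0,0.]))[0].reshape(-1,2)
E
python3 - <<'E'
from h import *
for n in("scene","top"):
    im,d=capture(n); cv2.imwrite(f"pics/{n}0.png",im); np.save(f"{n}0.npy",d); ci=camera_info(n); print(n,ci)
print(ctrl.sense())
E
```

```text
scene {'vfov': 43.13695640731819, 'cx': 326.5172264758095, 'cy': 234.59135840626334, 'k1': -0.07721751233434845, 'extrinsics': array([[-1.80001300e-01,  8.47879835e-01, -4.98697622e-01,
         1.17493207e+03],
       [ 9.83665582e-01,  1.54510748e-01, -9.23496201e-02,
         1.11433355e+02],
       [-1.24723804e-03, -5.07174738e-01, -8.61842346e-01,
         1.28329578e+03],
       [ 0.00000000e+00,  0.00000000e+00,  0.00000000e+00,
         1.00000000e+00]])}
top {'vfov': 55.202618673916476, 'cx': 311.5737291460219, 'cy': 232.42368569831243, 'k1': -0.034200753471681, 'extrinsics': array([[ 2.48363466e-02, -9.96077671e-01,  8.49260163e-02,
         3.72268376e+02],
       [-9.99607914e-01, -2.58432291e-02, -1.07770846e-02,
        -3.68750669e-01],
       [ 1.29295759e-02, -8.46250546e-02, -9.96328975e-01,
         1.43258867e+03],
       [ 0.00000000e+00,  0.00000000e+00,  0.00000000e+00,
         1.00000000e+00]])}
{'time_s': 0.1, 'joints': array([-1.53939205e+00,  3.13396279e-01,  1.49835754e+00,  9.29447275e-06,
        1.33101299e+00, -2.23434374e-01]), 'dq': array([-0.00082421, -0.00073894, -0.00171904,  0.00196959, -0.00070949,
       -0.00097297]), 'tau': array([ 2.13173298e-03, -4.12898111e+01, -2.60137993e+01, -2.72850866e-04,
        3.06514870e-03, -5.64964395e-06]), 'eef_pos': array([ 132.31299688, -507.83664677,  249.49249598]), 'ee_rot': array([-5.83941423e-04,  9.91893105e-01,  1.27073695e-01,  6.07746078e-05]), 'force': array([ 0.09651234,  0.18887654, -0.68675841]), 'wrist_torque': array([-0.04172754,  0.01308113,  0.00559288]), 'grip_force': 0.0, 'grip_width': 0.9976390116585693}
```

View pics/top0.png

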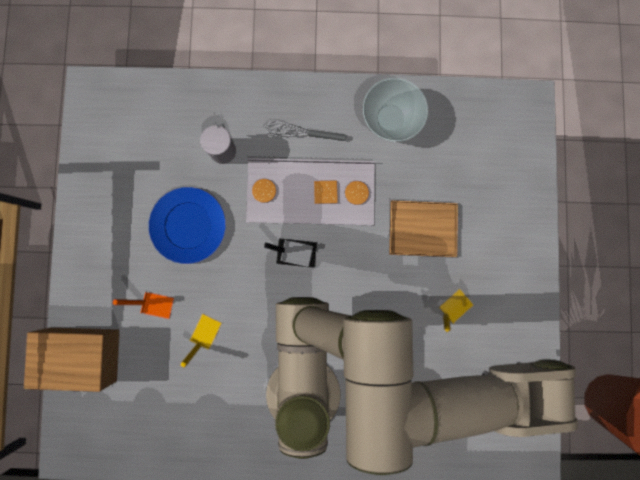

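View pics/scene0.png

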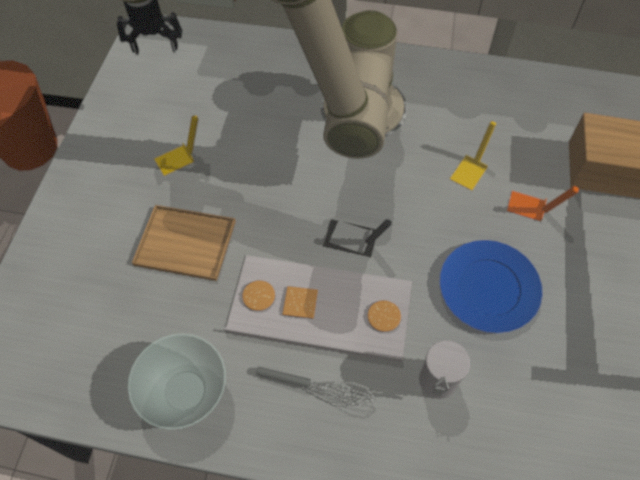

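Top view: the sheet spans (247..376, 160..224), with a round biscuit at (264,190), a square one at (327,191) and a round one at (357,192). The plate is at (187,225) and the tray at (424,228). Four things are turner-shaped: orange (158,305), yellow (206,332), yellow (457,305), and a black-handled one on the black mat (295,252). The black-handled one on the rubber mat fits the description. I'll confirm it in a crop and measure.

Run:
```python
from h import *
a=cv2.imread("pics/top0.png"); b=cv2.imread("pics/scene0.png")
A=cv2.resize(a[225:280,245:345],None,fx=4,fy=4,interpolation=cv2.INTER_CUBIC)
B=cv2.resize(b[200:270,310:410],None,fx=4,fy=4,interpolation=cv2.INTER_CUBIC)
o=np.zeros((280,800,3),np.uint8); o[:220,:400]=A; o[:,400:]=B; cv2.imwrite("pics/crop1.png",o)
def m(n,im,lo,hi,z,mn,roi=None):
    ci=camera_info(n); hsv=cv2.cvtColor(im,cv2.COLOR_BGR2HSV); k=cv2.inRange(hsv,lo,hi)
    for c in cv2.findContours(k,cv2.RETR_EXTERNAL,cv2.CHAIN_APPROX_NONE)[0]:
        if cv2.contourArea(c)<mn: continue
        P=onplane(ci,c.reshape(-1,2),z)[:,:2].astype(np.float32)
        M=cv2.moments(P.reshape(-1,1,2)); r=cv2.minAreaRect(P)
        print(n,c.reshape(-1,2).mean(0).round(),"cen",np.round([M['m10']/M['m00'],M['m01']/M['m00']],1),"rect",np.round(r[0],1),np.round(r[1],1),round(r[2],1),"A/rect",round(M['m00']/r[1][0]/r[1][1],2))
for n,im in(("top",a),("scene",b)):
    print("biscuit");m(n,im,(8,120,110),(22,255,255),10,150)
    print("blue");m(n,im,(105,150,40),(125,255,255),20,800)
    print("black");m(n,im,(0,0,0),(179,255,45),3,200)
```

```text
biscuit
top [ 60. 359.] cen [ 76.9 731.7] rect [ 79.  734.1] [168.5 234.6] 0.2 A/rect 0.93
top [156. 305.] cen [257.6 453.1] rect [258.4 455.1] [93.9 65.8] 79.3 A/rect 0.88
top [  6. 243.] cen [466.1 937.2] rect [430.4 931.8] [272.8  51.5] 4.7 A/rect 0.56
top [422. 228.] cen [ 517.7 -367.9] rect [ 516.2 -365.4] [205.9 167.5] 89.9 A/rect 0.93
top [356. 192.] cen [ 623.7 -153.7] rect [ 624.6 -153.6] [69.9 72.5] 1.6 A/rect 0.78
top [325. 192.] cen [623.7 -56.1] rect [623.5 -54.8] [66.7 69.2] 1.5 A/rect 0.96
top [264. 190.] cen [622.6 137.4] rect [623.  138.1] [69.8 72.1] 1.5 A/rect 0.78
blue
top [187. 225.] cen [506.7 370.7] rect [506.5 371.5] [229.9 232.8] 1.5 A/rect 0.79
black
top [ 19. 474.] cen [-263.8  852.4] rect [-264.1  855.1] [ 32.9 118. ] 2.5 A/rect 0.76
top [610. 464.] cen [-193.9 -963.9] rect [-206.5 -925.6] [250.5  79.2] 89.6 A/rect 0.44
top [ 12. 447.] cen [-185.6  880.7] rect [-185.9  881.4] [27.7 96.7] 32.5 A/rect 0.75
top [612. 399.] cen [ 1.000e-01 -9.749e+02] rect [  -2.7 -961.2] [152.8 172.8] 73.1 A/rect 0.59
top [376. 315.] cen [ 244.2 -231.9] rect [ 243.4 -224.4] [
[... 308 characters left out ...]
n [ 625.1 -150.7] rect [ 624.9 -151.3] [71.3 69.3] 12.9 A/rect 0.78
scene [174. 247.] cen [ 533.4 -381.7] rect [ 535.9 -373. ] [ 58.8 140.4] 12.4 A/rect 0.17
scene [527. 205.] cen [263.3 456. ] rect [263.5 457.6] [91.7 65.6] 80.2 A/rect 0.87
scene [13. 90.] cen [  117.4 -1016.7] rect [  117.  -1000.9] [203.9 103.9] 26.9 A/rect 0.61
blue
scene [490. 286.] cen [507.4 373.2] rect [507.2 372.9] [229.9 230. ] 18.3 A/rect 0.78
black
scene [ 61. 447.] cen [1037.  -461.5] rect [1038.8 -482.7] [144.5  26.5] 88.9 A/rect 0.55
scene [ 62. 101.] cen [ 131.5 -855.6] rect [ 132.3 -860.4] [124.5  37.4] 89.6 A/rect 0.76
scene [149.  25.] cen [-226.6 -724.3] rect [-223.5 -715.8] [240.9 197.2] 19.8 A/rect 0.45
```

View pics/crop1.png

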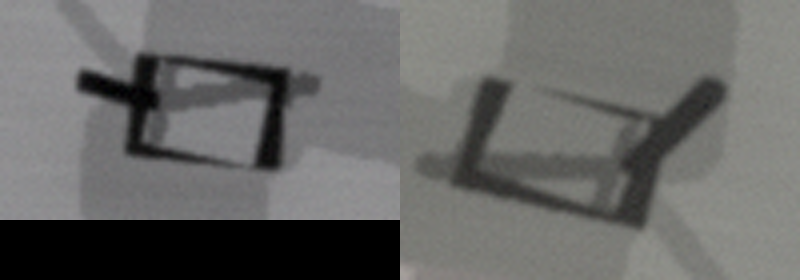

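The crop confirms it: a black handle rises from the left (+y) end of the clear steel blade, which lies on the black mat. So the blade points to -y.

Run:
```python
from h import *
t=camera_info("top"); s=camera_info("scene")
mt=onplane(t,np.array([(138,55),(288,72),(280,168),(128,152)])/4+[245,225],3)[:,:2]
ms=onplane(s,np.array([(487,80),(662,122),(640,225),(455,185)])/4+[210,200],3)[:,:2]
for m in(mt,ms): print(m.round(), m.mean(0).round(1), np.degrees(np.arctan2(*( (m[1]-m[0]))[::-1])).round(1))
# handle top at z~115
print("handle top",onplane(t,[(266,245)],118).round(),onplane(s,[(388,223)],118).round())
im=cv2.imread("pics/top0.png").astype(int)
# sheet: dark line of raised edge in top view, per column
g=cv2.cvtColor(im.astype(np.uint8),cv2.COLOR_BGR2GRAY).astype(float)
pts=[]
for c in (255,275,300,320,340,365):
    col=g[150:172,c-2:c+3].mean(1); print(c,col.round().astype(int))
print("sheet corners",onplane(t,[(247,223),(374,225)],4).round(),onplane(s,[(245,257),(411,279),(228,331),(405,356)],4).round())
print("can",onplane(t,[(215,138)],130).round(),onplane(t,[(265,128),(350,137)],20).round())
d=np.load("top0.npy"); print("depth 255",d[150:175,255].round(),d[150:175,365].round())
```

```text
[[472.  84.]
 [461. -34.]
 [387. -29.]
 [396.  89.]] [429.   27.5] -95.0
[[390. -21.]
 [401.  91.]
 [475.  88.]
 [467. -26.]] [433.4  32.8] 84.5
handle top [[445. 115. 118.]] [[446. 117. 118.]]
255 [ 95  96  94  93  94  91  80  80  93  90  78  93 120 152 161 162 162 159
 161 165 164 162]
275 [ 95  96  94  95  94  91  84  79 100 127 103  91 122 155 164 166 165 161
 162 165 166 165]
300 [143 144 143 144 145 147 140 127 126 145 141 110 135 164 168 169 168 167
 167 168 170 169]
320 [142 140 142 140 142 141 140 132 124 130 141 114 107 148 163 163 163 164
 163 164 165 165]
340 [138 139 141 141 141 142 140 135 124 125 141 136 104 131 154 163 162 161
 162 161 161 165]
365 [141 140 141 144 146 143 142 140 136 124 131 143 118 108 151 164 164 165
 165 162 161 165]
sheet corners [[ 518.  187.    4.]
 [ 522. -211.    4.]] [[ 531. -207.    4.]
 [ 518.  191.    4.]
 [ 721. -198.    4.]
 [ 708.  200.    4.]]
can [[751. 272. 130.]] [[ 819.  139.   20.]
 [ 798. -129.   20.]]
depth 255 [1456. 1458. 1458. 1459. 1457. 1457. 1460. 1458. 1434. 1434. 1439. 1455.
 1448. 1446. 1453. 1450. 1450. 1447. 1446. 1443. 1450. 1446. 1448. 1446.
 1447.] [1458. 1459. 1466. 1458. 1458. 1460. 1462. 1458. 1461. 1462. 1458. 1436.
 1433. 1451. 1457. 1451. 1450. 1453. 1453. 1453. 1449. 1449. 1456. 1451.
 1449.]
```

>>> apply_moves --targets '[[85,[100,50,0],[0,0,10]],[85,[140,100,0],[0,0,20]],[85,[170,150,0],[0,0,25]],[85,[195,200,0],[0,0,30]],[85,[220,250,0],[0,0,35]],[85,[240,300,0],[0,0,40]],[85,[250,350,0],[0,0,45]],[85,[260,400,0],[0,0,50]],[85,[270,450,0],[0,0,55]],[85,[280,500,0],[0,0,60]],[85,[290,550,0],[0,0,65]],[85,[295,600,0],[0,0,70]],[85,[300,610,-30],[0,0,70]],[85,[300,610,-30],[0,0,70]],[85,[300,610,-30],[0,0,70]],[85,[300,610,-30],[0,0,70]],[85,[300,610,-30],[0,0,70]],[85,[300,610,-30],[0,0,70]]]'

```text
time_s: 1.9
eef_pos: [432.5, 100.7, 220.4]
ee_rot: [0.0, 0.74, 0.672, 0.0]
force: [0.9, 0.3, -0.5]
grip_width: 0.994
grip_force: 0.0
```

Run:
```python
from h import *
s=ctrl.sense(); print(s['eef_pos'],s['ee_rot'],s['joints'],s['time_s'])
ci=camera_info("wrist"); im,d=capture("wrist"); cv2.imwrite("pics/w1.png",im); np.save("w1.npy",d); np.save("w1ci.npy",ci,allow_pickle=True); print(ci)
```

```text
[432.47395027 100.66375091 220.39762297] [2.98250425e-04 7.40284574e-01 6.72293561e-01 1.65369220e-04] [-3.62087683e-02  1.61526740e-01  1.77195150e+00 -2.09370950e-04
  1.20746104e+00  6.00564753e-02] 1.9
{'vfov': 71.57600815766443, 'cx': 318.28426151504306, 'cy': 238.10439261980144, 'k1': 0.009846432917695325, 'extrinsics': array([[ 9.95443029e-01, -9.11906499e-02, -2.78826216e-02,
         4.39645330e+02],
       [-9.53439443e-02, -9.46751409e-01, -3.07524473e-01,
         1.79331878e+02],
       [ 1.64544517e-03,  3.08781532e-01, -9.51131567e-01,
         3.45093945e+02],
       [ 0.00000000e+00,  0.00000000e+00,  0.00000000e+00,
         1.00000000e+00]])}
```

View pics/w1.png

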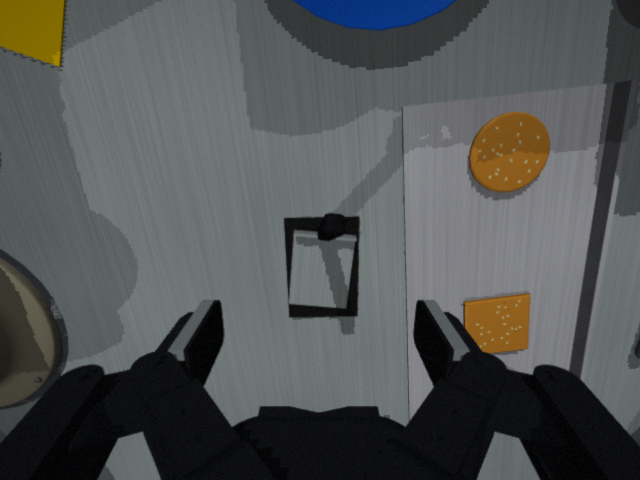

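The wrist picture shows the mat at about (284..358, 217..318). The blade's corners are near (293,229), (357,237), (351,309) and (288,303), and the handle top is at (332,226).

Run:
```python
from h import *
ci=np.load("w1ci.npy",allow_pickle=True).item(); im=cv2.imread("pics/w1.png")
cv2.imwrite("pics/crop2.png",cv2.resize(im[205:340,260:390],None,fx=4.4,fy=4.4,interpolation=cv2.INTER_CUBIC))
m=onplane(ci,[(284,219),(358,217),(358,317),(290,318)],3)[:,:2]; print(m.round())
# sheet stop: foot of raised edge; near edge
e=onplane(ci,[(403,108),(408,380)],4)[:,:2]; f=onplane(ci,[(610,90),(573,375)],4)[:,:2];print(e.round(),f.round())
hsv=cv2.cvtColor(im,cv2.COLOR_BGR2HSV);k=cv2.inRange(hsv,(8,120,110),(22,255,255))
for c in cv2.findContours(k,cv2.RETR_EXTERNAL,cv2.CHAIN_APPROX_NONE)[0]:
    if cv2.contourArea(c)>1500:
        P=onplane(ci,c.reshape(-1,2),10)[:,:2].astype(np.float32); print(cv2.minAreaRect(P))
```

```text
[[395.  93.]
 [474.  88.]
 [467. -32.]
 [387. -26.]]
[[ 523.  191.]
 [ 523. -127.]] [[ 715.  188.]
 [ 726. -138.]]
((624.3710327148438, -53.68761444091797), (71.77179718017578, 73.6880111694336), 2.955374002456665)
((623.555908203125, 140.50543212890625), (73.51529693603516, 75.6340103149414), 84.42252349853516)
```

View pics/crop2.png

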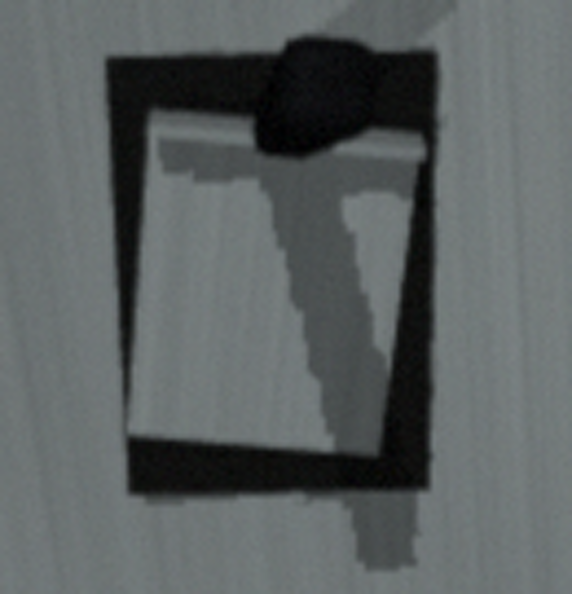

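Run:
```python
from h import *
ci=np.load("w1ci.npy",allow_pickle=True).item(); im=cv2.imread("pics/w1.png")
f=lambda p:np.array(p)/4.4+[260,205]
fr=onplane(ci,f([(130,437),(380,455)]),5)[:,:2]; re=onplane(ci,f([(148,108),(425,133)]),15)[:,:2]
a=fr.mean(0);b=re.mean(0); x=(a-b)/np.linalg.norm(a-b); print(fr.round(1),re.round(1),np.linalg.norm(a-b),np.degrees(np.arctan2(x[1],x[0])))
w=fr[1]-fr[0]; print("yaw from front edge",np.degrees(np.arctan2(w[1],w[0]))-90, np.degrees(np.arctan2(*(re[1]-re[0])[::-1]))-90)
o=(a+b)/2; print("origin",o,"grip",o-71*x)
h=onplane(ci,f([(315,95)]),122)[0,:2]; print("htop",h, "exp",o-87*x)
```

```text
[[389.2  -7. ]
 [453.8 -18.5]] [[405.5  84.3]
 [469.9  71.9]] 92.30794568228274 -100.10801232242002
yaw from front edge -100.15704569224917 -100.88739100646526
origin [429.60226088  32.67370331] grip [442.06307319 102.57168723]
htop [443.1382748  114.70700554] exp [444.87114356 118.32334558]
```

>>> apply_moves --targets '[[60,[10,0,-20],[0,0,-5]],[60,[10,0,-50],[0,0,-5]],[60,[10,0,-80],[0,0,-5]],[60,[10,0,-110],[0,0,-5]],[60,[10,0,-130],[0,0,-5]],[60,[10,0,-142],[0,0,-5]],[60,[10,0,-142],[0,0,-5]],[60,[10,0,-142],[0,0,-5]],[40,[10,0,-142],[0,0,-5]],[25,[10,0,-142],[0,0,-5]],[10,[10,0,-142],[0,0,-5]],[5,[10,0,-142],[0,0,-5]],[5,[10,0,-142],[0,0,-5]],[5,[10,0,-142],[0,0,-5]],[5,[10,0,-142],[0,0,-5]],[5,[10,0,-142],[0,0,-5]]]' --squeeze 80

```text
time_s: 3.55
eef_pos: [442.5, 101.9, 78.5]
ee_rot: [0.0, 0.768, 0.64, 0.0]
force: [-1.2, 0.4, 5.8]
grip_width: 0.171
grip_force: 77.8
```

>>> apply_moves --targets '[[5,[0,0,20],[0,0,0]],[5,[0,0,45],[0,0,0]],[5,[0,0,70],[0,0,0]],[5,[0,5,80],[0,0,8]],[5,[0,10,80],[0,0,16]],[5,[0,15,80],[0,0,24]],[5,[0,20,80],[0,0,32]],[5,[0,25,80],[0,0,40]],[5,[0,30,80],[0,0,48]],[5,[0,32,80],[0,0,56]],[5,[0,32,80],[0,0,64]],[5,[0,32,80],[0,0,72]],[5,[0,32,80],[0,0,80]],[5,[0,32,80],[0,0,88]],[5,[0,32,80],[0,0,96]],[5,[0,32,80],[0,0,102]],[5,[0,32,80],[0,0,102]],[5,[0,32,80],[0,0,102]],[5,[0,32,80],[0,0,102]]]'

```text
time_s: 5.45
eef_pos: [442.2, 134.0, 157.9]
ee_rot: [-0.0, -0.013, 1.0, -0.0]
force: [0.4, 0.2, -1.4]
grip_width: 0.175
grip_force: 78.3
```

Run:
```python
from h import *
s=ctrl.sense(); print(s['eef_pos'],s['ee_rot'],s['force'],s['wrist_torque'],s['time_s'],s['joints'])
ci=camera_info("wrist"); im,d=capture("wrist"); cv2.imwrite("pics/w2.png",im); np.save("w2ci.npy",ci,allow_pickle=True)
```

```text
[442.23586703 133.96621338 157.9221845 ] [-1.18575480e-04 -1.29203752e-02  9.99916521e-01 -2.75951099e-06] [ 0.44047962  0.16441519 -1.43382398] [-0.04214094  0.07851975 -0.01538706] 5.45 [ 3.97185715e-02  2.76918626e-01  1.80653147e+00  9.60725046e-07
  1.05837977e+00 -1.55691970e+00]
```

View pics/w2.png

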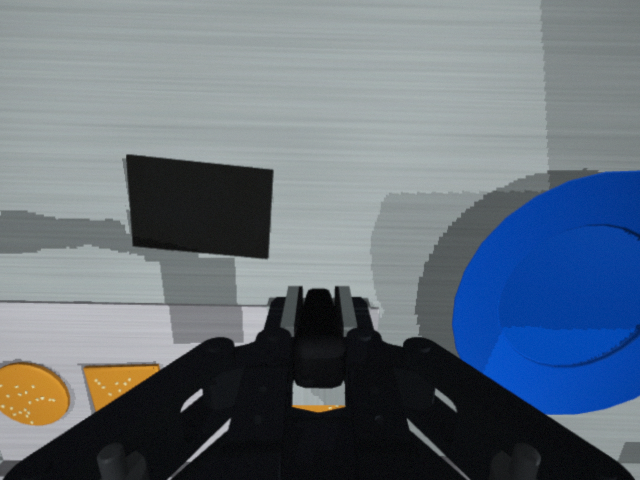

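>>> apply_moves --targets '[[5,[8,1,-15],[0,1,0]],[5,[16,2,-35],[0,3,0]],[5,[16,2,-55],[0,3,0]],[5,[16,2,-65],[0,3,0]],[5,[16,2,-68],[0,3,0]],[5,[16,2,-71],[0,3,0]],[5,[16,2,-72],[0,3,0]],[5,[16,2,-72],[0,3,0]],[5,[16,2,-72],[0,3,0]]]'

```text
time_s: 6.4
eef_pos: [458.5, 136.0, 86.5]
ee_rot: [-0.026, -0.014, 1.0, 0.0]
force: [-0.2, 0.0, -2.1]
grip_width: 0.177
grip_force: 78.3
```

Run:
```python
from h import *
s=ctrl.sense(); print(s['eef_pos'],s['force'],s['wrist_torque'])
for n in("scene",):
    im,d=capture(n); cv2.imwrite("pics/s2.png",im); cv2.imwrite("pics/s2c.png",cv2.resize(im[230:370,220:420],None,fx=4,fy=4,interpolation=cv2.INTER_CUBIC))
```

```text
[458.50365948 135.96717597  86.46386643] [-0.2007839   0.03169704 -2.08990783] [-0.02756388  0.12284127  0.01929462]
```

View pics/s2c.png

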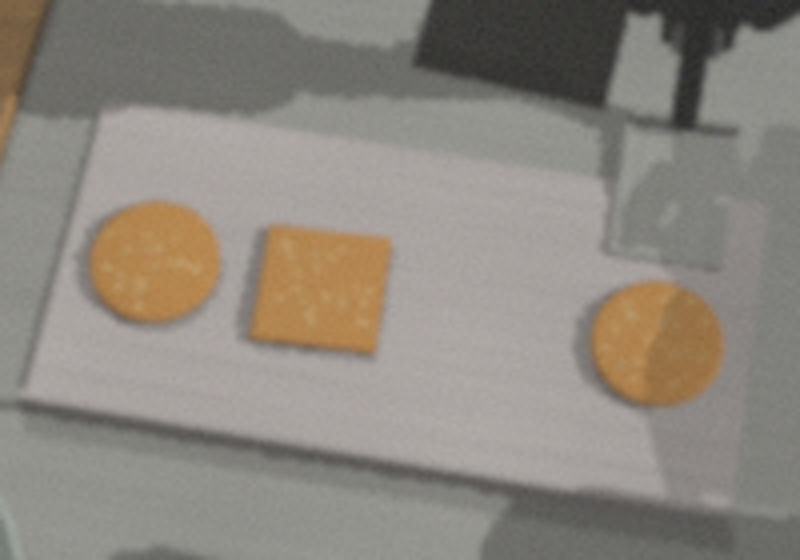

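Run:
```python
from h import *
s=camera_info("scene"); f=lambda p:np.array(p)/4+[220,230]
p=onplane(s,f([(612,251),(720,270)]),6); print(p.round(1),p.mean(0), onplane(s,f([(658,345)]),13))
print("stop foot",onplane(s,f([(30,398),(385,447),(660,490)]),12).round(1))
```

```text
[[570.1 108.4   6. ]
 [570.9 171.5   6. ]] [570.52444885 139.94559705   6.        ] [[626.50691047 142.31214548  13.        ]]
stop foot [[ 720.9 -198.1   12. ]
 [ 713.2    2.3   12. ]
 [ 710.7  154.9   12. ]]
```

>>> apply_moves --targets '[[5,[0,0,-2],[0,0,0]],[5,[5,0,-2],[0,0,0]],[5,[13,0,-2],[0,0,0]],[5,[21,1,-2],[0,0,0]],[5,[29,1,-2],[0,0,0]],[5,[37,1,-2],[0,0,0]],[5,[45,1,-2],[0,0,0]],[5,[53,1.5,-2],[0,0,0]],[5,[61,2,-2],[0,0,0]],[5,[69,2,-2],[0,0,0]],[5,[77,2,-2],[0,0,0]],[5,[85,2.5,-2],[0,0,0]],[5,[93,3,-2],[0,0,0]],[5,[101,3,-2],[0,0,0]],[5,[109,3,-2],[0,0,0]],[5,[117,3.5,-2],[0,0,0]],[5,[123,3.5,-2],[0,0,0]],[5,[127,3.5,-2],[0,0,0]],[5,[129,3.5,-2],[0,0,0]],[5,[129,3.5,-2],[0,0,0]]]'

```text
time_s: 8.45
eef_pos: [588.1, 139.5, 84.6]
ee_rot: [-0.025, -0.014, 1.0, 0.0]
force: [-1.4, -0.9, 3.6]
grip_width: 0.177
grip_force: 79.2
```

```bash
cat > look.py <<'E'
import sys
from h import *
s=ctrl.sense(); print(s['time_s'],s['eef_pos'].round(1),s['ee_rot'].round(4),s['force'].round(1),s['wrist_torque'].round(3))
im,d=capture("scene"); tag=sys.argv[1]; cv2.imwrite(f"pics/{tag}.png",im)
top,_=capture("top"); cv2.imwrite(f"pics/{tag}t.png",top)
for n,I in(("scene",im),("top",top)):
    ci=camera_info(n); k=cv2.inRange(cv2.cvtColor(I,cv2.COLOR_BGR2HSV),(8,120,90),(22,255,255))
    for c in cv2.findContours(k,cv2.RETR_EXTERNAL,cv2.CHAIN_APPROX_NONE)[0]:
        if 150<cv2.contourArea(c)<1600:
            P=onplane(ci,c.reshape(-1,2),13)[:,:2].astype(np.float32); r=cv2.minAreaRect(P)
            if abs(r[0][1])<550 and r[0][0]>300: print(n,c.reshape(-1,2).mean(0).round(),np.round(r[0],1),np.round(r[1],1),round(r[2],1))
E
python3 look.py s3
```

```text
8.45 [588.1 139.5  84.6] [-2.530e-02 -1.400e-02  9.996e-01  4.000e-04] [-1.4 -0.9  3.6] [-0.017 -0.313 -0.039]
scene [381. 338.] [677.9 141.7] [67.9 71.3] 2.2
scene [300. 302.] [626.3 -52.3] [67.3 68.3] 2.9
scene [258. 295.] [ 627.2 -149.4] [68.1 67.5] 10.5
top [356. 192.] [ 624.1 -153.3] [69.7 72.2] 1.6
top [326. 192.] [623.  -56.2] [66.7 65.9] 1.4
```

>>> apply_moves --targets '[[5,[3,0,0],[0,0,0]],[5,[6,0,0],[0,0,0]],[5,[7,0,0],[0,0,0]],[5,[7,0,0],[0,0,0]],[5,[6,0,1],[0,-2,0]],[5,[5,0,2],[0,-4,0]],[5,[4,0,4],[0,-6,0]],[5,[2,0,7],[0,-8,0]],[5,[0,0,11],[0,-10,0]],[5,[-1,0,16],[0,-10,0]],[5,[-2,0,22],[0,-10,0]],[5,[-4,0,30],[0,-10,0]],[5,[-6,0,38],[0,-10,0]],[5,[-8,0,45],[0,-10,0]],[5,[-10,0,50],[0,-10,0]],[5,[-10,0,50],[0,-10,0]]]'

```text
time_s: 10.15
eef_pos: [577.4, 139.5, 134.9]
ee_rot: [0.062, -0.014, 0.998, -0.001]
force: [-0.0, -0.7, -2.4]
grip_width: 0.174
grip_force: 78.2
```

```bash
python3 look.py s4; python3 -c "
import cv2;i=cv2.imread('pics/s4.png');cv2.imwrite('pics/s4c.png',cv2.resize(i[200:350,300:500],None,fx=4,fy=4,interpolation=2))"
```

```text
10.15 [577.4 139.5 134.9] [ 6.16e-02 -1.40e-02  9.98e-01 -8.00e-04] [-0.  -0.7 -2.4] [-0.021  0.249  0.023]
scene [384. 324.] [643.7 143.6] [70.  71.8] 8.5
scene [300. 302.] [626.1 -52.3] [68.1 68.5] 2.5
scene [258. 295.] [ 627.3 -150.3] [68.1 69.7] 10.5
top [356. 192.] [ 624.1 -153.3] [69.7 72.3] 1.6
top [326. 192.] [623.  -56.2] [66.7 65.9] 1.4
top [261. 168.] [695.4 146.6] [57.5 72.3] 1.5
```

View pics/s4c.png

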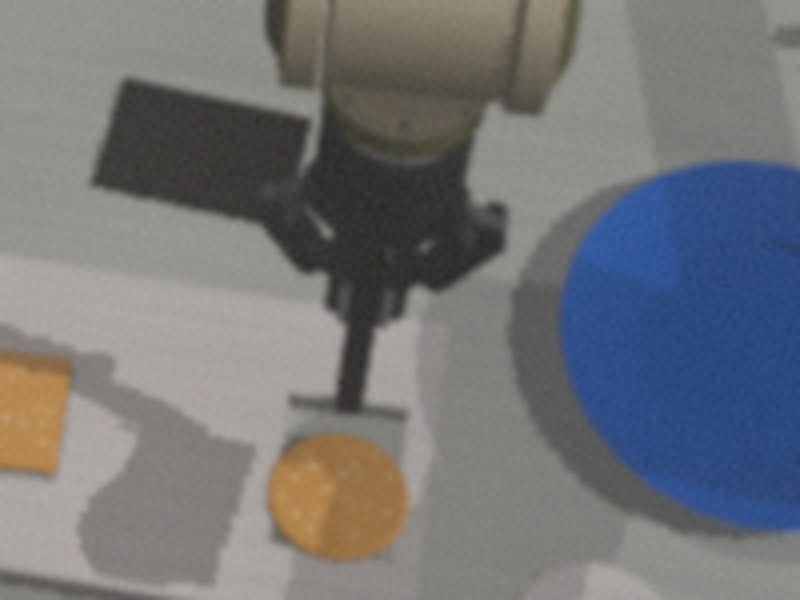

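The biscuit sits well on the blade at crop (338,495). Next I carry it to the plate.

>>> apply_moves --targets '[[5,[-3,3,0],[0,0,0]],[5,[-9,10,0],[0,0,0]],[5,[-18,20,0],[0,0,0]],[5,[-29,33,0],[0,0,0]],[5,[-42,47,0],[0,0,0]],[5,[-55,63,0],[0,0,0]],[5,[-69,79,0],[0,0,0]],[5,[-83,95,0],[0,0,0]],[5,[-97,111,0],[0,0,0]],[5,[-110,127,0],[0,0,0]],[5,[-123,142,0],[0,0,0]],[5,[-135,156,0],[0,0,0]],[5,[-146,169,0],[0,0,0]],[5,[-155,179,0],[0,0,0]],[5,[-161,186,0],[0,0,0]],[5,[-164,189,0],[0,0,0]],[5,[-165,190,0],[0,0,0]],[5,[-165,190,0],[0,0,0]]]'

```text
time_s: 12.05
eef_pos: [412.5, 329.3, 134.0]
ee_rot: [0.061, -0.014, 0.998, -0.001]
force: [1.1, 0.3, -1.7]
grip_width: 0.176
grip_force: 78.2
```

```bash
cat > plate.py <<'E'
from h import *
for n in("top","scene"):
    im,_=capture(n); ci=camera_info(n); k=cv2.inRange(cv2.cvtColor(im,cv2.COLOR_BGR2HSV),(105,150,40),(125,255,255))
    c=np.vstack([c for c in cv2.findContours(k,cv2.RETR_EXTERNAL,cv2.CHAIN_APPROX_NONE)[0] if cv2.contourArea(c)>300])
    P=onplane(ci,cv2.convexHull(c).reshape(-1,2),20)[:,:2].astype(np.float32); print(n,"plate circle",cv2.minEnclosingCircle(P))
E
python3 look.py s5; python3 plate.py
```

```text
12.05 [412.5 329.3 134. ] [ 6.11e-02 -1.38e-02  9.98e-01 -9.00e-04] [ 1.1  0.3 -1.7] [-0.01   0.233  0.027]
scene [300. 302.] [625.7 -52.4] [68.5 68.1] 2.8
scene [258. 295.] [ 626.2 -150.7] [71.1 69.1] 12.9
scene [478. 270.] [470.9 343.1] [68.8 73.5] 10.1
top [196. 223.] [511.8 343.9] [71.8 74.8] 1.5
top [356. 192.] [ 624.1 -153.3] [69.7 72.3] 1.6
top [326. 192.] [623.  -56.2] [66.7 65.9] 1.4
top plate circle ((506.6731262207031, 370.5372009277344), 118.09225463867188)
scene plate circle ((506.8615417480469, 372.7245788574219), 116.23998260498047)
```

>>> apply_moves --targets '[[5,[2,0,-8],[0,2,0]],[5,[5,0,-18],[0,4,0]],[5,[9,0,-26],[0,6,0]],[5,[13,0,-30],[0,9,0]],[5,[16,0,-30],[0,12,0]],[5,[20,0,-30],[0,15,0]],[5,[24,0,-28],[0,17,0]],[5,[27,0,-26],[0,19,0]],[5,[31,0,-22],[0,22,0]],[5,[35,0,-18],[0,25,0]],[5,[36,0,-13],[0,28,0]],[5,[32,0,-12],[0,29,0]],[5,[27,0,-12],[0,29,0]],[5,[21,0,-12],[0,29,0]],[5,[15,0,-12],[0,29,0]],[5,[9,0,-12],[0,29,0]],[5,[3,0,-12],[0,29,0]]]'

```text
time_s: 13.95
eef_pos: [414.4, 329.5, 121.8]
ee_rot: [-0.191, -0.014, 0.981, 0.003]
force: [1.8, 0.4, -0.2]
grip_width: 0.18
grip_force: 78.4
```

```bash
python3 look.py s6; python3 plate.py;  python3 -c "
import cv2;i=cv2.imread('pics/s6.png');cv2.imwrite('pics/s6c.png',cv2.resize(i[200:350,380:580],None,fx=4,fy=4,interpolation=2))"
```

```text
13.95 [414.4 329.5 121.8] [-0.191  -0.0139  0.9815  0.0025] [ 1.8  0.4 -0.2] [ 0.011 -0.524  0.005]
scene [300. 302.] [625.6 -52.6] [68.6 68.3] 3.2
scene [258. 295.] [ 626.2 -150.7] [71.2 69.1] 12.9
scene [473. 269.] [468.7 333.5] [79.3 68.9] 4.1
top [356. 192.] [ 623.1 -153.6] [71.4 71.1] 64.7
top [326. 192.] [623.  -56.2] [66.7 65.9] 1.4
top plate circle ((519.7713623046875, 331.9420166015625), 108.3004379272461)
scene plate circle ((506.46234130859375, 373.62384033203125), 115.90768432617188)
```

View pics/s6c.png

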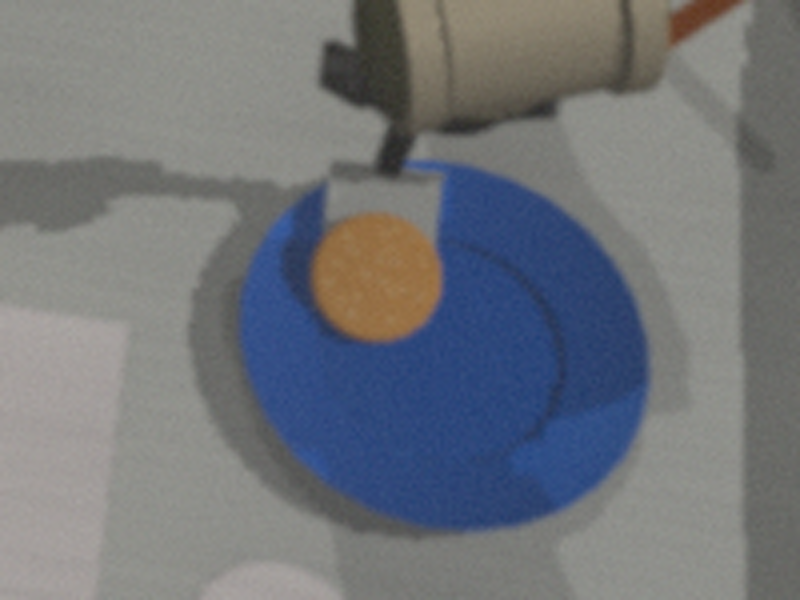

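>>> apply_moves --targets '[[5,[5,0,3],[0,1,0]],[5,[12,0,5],[0,2,0]],[5,[20,0,6],[0,3,0]],[5,[28,0,8],[0,4,0]],[5,[33,0,9],[0,5,0]],[5,[33,0,9],[0,5,0]],[5,[33,0,9],[0,5,0]],[5,[33,0,9],[0,5,0]]]'

```text
time_s: 14.95
eef_pos: [448.0, 329.5, 130.9]
ee_rot: [-0.233, -0.014, 0.972, 0.003]
force: [-0.1, 0.4, -2.1]
grip_width: 0.174
grip_force: 78.3
```

```bash
python3 look.py s7
```

```text
14.95 [448.  329.5 130.9] [-0.2335 -0.0136  0.9723  0.0032] [-0.1  0.4 -2.1] [ 0.06  -0.271 -0.042]
scene [300. 302.] [626.2 -52.5] [68.1 68.7] 3.0
scene [258. 295.] [ 626.9 -150.1] [70.4 68.1] 0.0
scene [473. 282.] [504.2 333.3] [79.4 68.1] 4.2
top [357. 192.] [ 624.1 -153.3] [69.7 72.3] 1.6
top [326. 192.] [623.  -56.2] [66.7 65.9] 1.4
```

>>> apply_moves --targets '[[5,[-6,0,-1],[0,2,0]],[5,[-14,0,-1],[0,3,0]],[5,[-22,0,-1],[0,3,0]],[5,[-30,0,-1],[0,3,0]],[5,[-38,0,-1],[0,3,0]]]'

```text
time_s: 15.55
eef_pos: [409.8, 329.7, 130.3]
ee_rot: [-0.258, -0.014, 0.966, 0.004]
force: [2.4, 2.0, 0.7]
grip_width: 0.176
grip_force: 78.6
```

```bash
python3 look.py s8;  python3 -c "
import cv2;i=cv2.imread('pics/s8.png');cv2.imwrite('pics/s8c.png',cv2.resize(i[200:350,380:580],None,fx=4,fy=4,interpolation=2))"
```

```text
15.55 [409.8 329.7 130.3] [-0.2581 -0.0137  0.966   0.0039] [2.4 2.  0.7] [ 0.472 -0.993  0.055]
scene [300. 302.] [625.5 -52.4] [69.5 68.1] 2.8
scene [258. 295.] [ 627.4 -150.4] [68.1 69.8] 10.5
scene [470. 278.] [495.2 326.7] [73.  70.8] 10.2
top [207. 227.] [502.1 305.7] [63.9 32.3] 16.5
top [357. 192.] [ 624.1 -153.3] [69.7 72.3] 1.6
top [325. 192.] [622.9 -54.7] [66.5 69. ] 1.6
```

View pics/s8c.png

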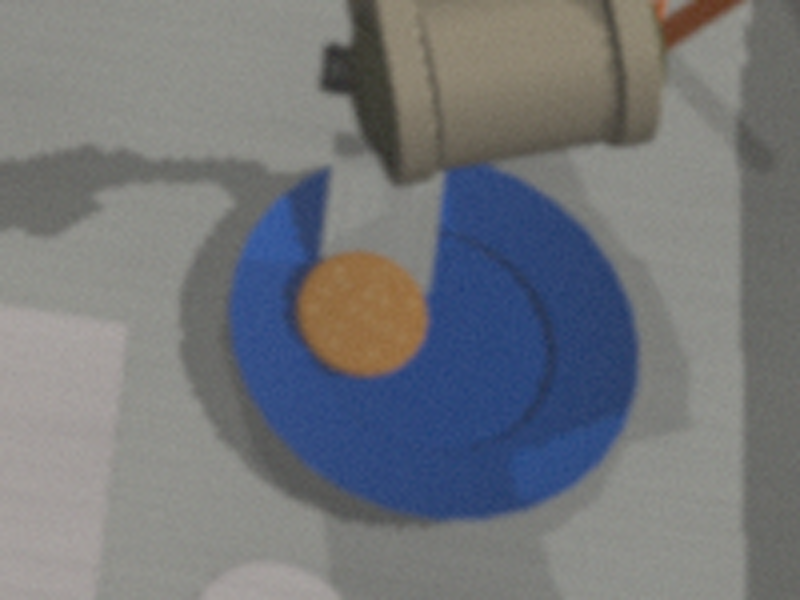

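>>> apply_moves --targets '[[5,[-6,0,4],[0,0,0]],[5,[-16,0,6],[0,0,0]],[5,[-26,0,12],[0,0,0]],[5,[-32,0,25],[0,0,0]],[5,[-38,0,45],[0,-5,0]],[5,[-40,0,65],[0,-12,0]],[5,[-40,0,80],[0,-20,0]],[5,[-40,0,80],[0,-28,0]],[5,[-40,0,80],[0,-28,0]]]'

```text
time_s: 16.55
eef_pos: [368.3, 329.7, 212.0]
ee_rot: [-0.016, -0.015, 1.0, 0.001]
force: [0.1, 1.0, -1.9]
grip_width: 0.179
grip_force: 78.3
```

```bash
python3 look.py s9; python3 plate.py
```

```text
16.55 [368.3 329.7 212. ] [-1.580e-02 -1.490e-02  9.998e-01  8.000e-04] [ 0.1  1.  -1.9] [-0.076  0.07  -0.015]
scene [300. 302.] [625.7 -52.5] [68.3 68.3] 3.2
scene [258. 295.] [ 626.2 -150.7] [71.  69.1] 12.9
scene [470. 278.] [495.4 325.6] [67.8 69. ] 10.1
top [203. 228.] [498.5 318.3] [71.1 56.7] 47.0
top [357. 192.] [ 624.1 -153.3] [69.7 72.3] 1.6
top [326. 192.] [623.  -56.2] [66.7 65.9] 1.4
top plate circle ((500.827880859375, 363.727294921875), 118.3997802734375)
scene plate circle ((501.16497802734375, 366.80926513671875), 115.95921325683594)
```

>>> apply_moves --targets '[[5,[10,-20,0],[0,0,0]],[5,[20,-60,-10],[0,0,0]],[5,[30,-105,-20],[0,0,0]],[5,[40,-150,-30],[0,0,0]],[5,[50,-195,-40],[0,0,0]],[5,[60,-240,-50],[0,0,0]],[5,[70,-285,-60],[0,0,0]],[5,[75,-330,-60],[0,0,0]],[5,[80,-375,-60],[0,0,0]],[5,[85,-420,-70],[0,0,0]],[5,[88,-460,-80],[0,0,0]],[5,[88,-480,-90],[0,0,0]],[5,[88,-486,-100],[0,1,0]],[5,[88,-486,-110],[0,1,0]],[5,[88,-486,-120],[0,1,0]],[5,[88,-486,-124],[0,1,0]],[5,[88,-486,-126],[0,1,0]],[5,[88,-486,-126],[0,1,0]]]'

```text
time_s: 18.55
eef_pos: [459.0, -155.9, 84.7]
ee_rot: [-0.025, -0.015, 1.0, 0.0]
force: [-0.7, 1.1, 2.7]
grip_width: 0.176
grip_force: 79.1
```

```bash
python3 look.py s10;  python3 -c "
import cv2;i=cv2.imread('pics/s10.png');cv2.imwrite('pics/s10c.png',cv2.resize(i[210:360,200:400],None,fx=4,fy=4,interpolation=2))"
```

```text
18.55 [ 459.  -155.9   84.7] [-2.530e-02 -1.450e-02  9.996e-01  1.000e-04] [-0.7  1.1  2.7] [ 0.259 -0.332  0.175]
scene [300. 302.] [625.6 -52.9] [68.3 68.2] 3.2
scene [258. 295.] [ 626.2 -150.7] [71.1 69.1] 12.9
scene [469. 278.] [495.4 325.6] [67.8 69. ] 10.1
top [203. 229.] [495.2 322.8] [68.5 71.5] 1.5
top [357. 192.] [ 624.1 -153.3] [69.7 72.3] 1.6
top [325. 192.] [622.9 -54.7] [66.5 69.1] 1.5
```

View pics/s10c.png

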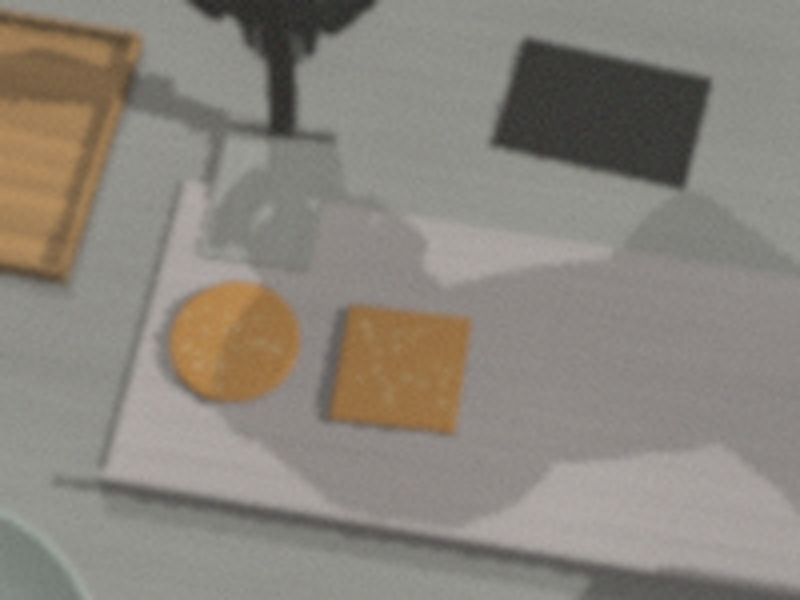

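>>> apply_moves --targets '[[5,[0,-4,2],[0,0,0]],[5,[0,-4,0],[0,0,0]],[5,[5,-4,0],[0,0,0]],[5,[13,-4,0],[0,0,0]],[5,[21,-4,0],[0,0,0]],[5,[29,-3,0],[0,0,0]],[5,[37,-3,0],[0,0,0]],[5,[45,-3,0],[0,0,0]],[5,[53,-3,0],[0,0,0]],[5,[61,-2,0],[0,0,0]],[5,[69,-2,0],[0,0,0]],[5,[77,-2,0],[0,0,0]],[5,[85,-2,0],[0,0,0]],[5,[93,-1,0],[0,0,0]],[5,[101,-1,0],[0,0,0]],[5,[109,-1,0],[0,0,0]],[5,[117,-1,0],[0,0,0]],[5,[125,-1,0],[0,0,0]],[5,[132,0,0],[0,0,0]],[5,[136,0,0],[0,0,0]]]'

```text
time_s: 20.65
eef_pos: [594.8, -156.9, 84.6]
ee_rot: [-0.026, -0.014, 1.0, -0.0]
force: [-4.5, -0.5, 7.1]
grip_width: 0.177
grip_force: 79.5
```

```bash
python3 look.py s11
```

```text
20.65 [ 594.8 -156.9   84.6] [-0.0259 -0.0139  0.9996 -0.    ] [-4.5 -0.5  7.1] [-0.039  0.143  0.012]
scene [253. 317.] [ 679. -149.] [68.4 70.1] 0.6
scene [300. 302.] [625.8 -52.8] [68.5 68.7] 3.0
scene [470. 278.] [495.4 325.7] [67.8 68.7] 10.1
scene [175. 241.] [ 516.4 -373.8] [103.4 176.6] 13.7
top [202. 229.] [495.2 322.8] [68.5 71.5] 1.5
top [325. 191.] [622.9 -54.7] [66.5 69.1] 1.6
```

>>> apply_moves --targets '[[5,[3,0,0],[0,0,0]],[5,[3,0,0],[0,0,0]],[5,[3,0,1],[0,-2,0]],[5,[2,0,2],[0,-4,0]],[5,[1,0,4],[0,-6,0]],[5,[0,0,7],[0,-8,0]],[5,[-2,0,11],[0,-10,0]],[5,[-3,0,16],[0,-10,0]],[5,[-4,0,22],[0,-10,0]],[5,[-6,0,30],[0,-10,0]],[5,[-8,0,38],[0,-10,0]],[5,[-10,0,45],[0,-10,0]],[5,[-12,0,50],[0,-10,0]],[5,[-12,0,50],[0,-10,0]]]'

```text
time_s: 22.15
eef_pos: [582.4, -156.7, 134.9]
ee_rot: [0.062, -0.014, 0.998, -0.001]
force: [0.5, 0.5, -2.1]
grip_width: 0.176
grip_force: 78.3
```

```bash
python3 look.py s12;python3 -c "
import cv2;i=cv2.imread('pics/s12.png');cv2.imwrite('pics/s12c.png',cv2.resize(i[210:360,200:400],None,fx=3,fy=3,interpolation=2))"
```

```text
22.15 [ 582.4 -156.7  134.9] [ 0.0616 -0.0139  0.998  -0.0012] [ 0.5  0.5 -2.1] [ 0.005  0.244 -0.02 ]
scene [250. 302.] [ 646.5 -164.5] [69.8 74.1] 10.5
scene [300. 302.] [625.7 -52.7] [68.3 68.1] 3.1
scene [470. 278.] [495.4 325.6] [67.8 69. ] 10.1
scene [163. 242.] [ 531.3 -415.5] [95.4 65.8] 68.6
top [203. 229.] [495.2 322.8] [68.5 71.5] 1.5
top [325. 192.] [622.9 -54.7] [66.5 69.1] 1.5
top [357. 168.] [ 699.4 -153. ] [49.8 76.9] 26.0
```

View pics/s12c.png

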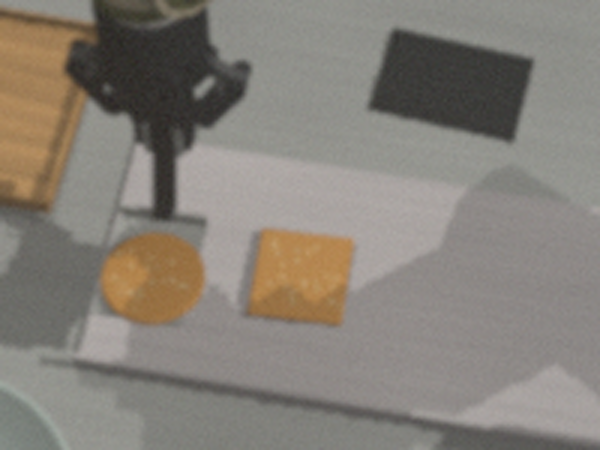

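>>> apply_moves --targets '[[5,[-1,3,0],[0,0,0]],[5,[-3,10,0],[0,0,0]],[5,[-7,21,0],[0,0,0]],[5,[-12,36,0],[0,0,0]],[5,[-18,56,0],[0,0,0]],[5,[-26,80,0],[0,0,0]],[5,[-35,107,0],[0,0,0]],[5,[-45,135,0],[0,0,0]],[5,[-54,163,0],[0,0,0]],[5,[-63,190,0],[0,0,0]],[5,[-71,214,0],[0,0,0]],[5,[-78,235,0],[0,0,0]],[5,[-84,253,0],[0,0,0]],[5,[-89,267,0],[0,0,0]],[5,[-92,275,0],[0,0,0]],[5,[-93,279,0],[0,0,0]],[5,[-93,280,0],[0,0,0]]]'

```text
time_s: 23.95
eef_pos: [489.1, 123.8, 134.1]
ee_rot: [0.061, -0.014, 0.998, -0.001]
force: [-0.6, -0.1, -2.6]
grip_width: 0.176
grip_force: 78.4
```

>>> apply_moves --targets '[[5,[-1,3,0],[0,0,0]],[5,[-3,10,0],[0,0,0]],[5,[-7,21,0],[0,0,0]],[5,[-12,36,0],[0,0,0]],[5,[-18,56,0],[0,0,0]],[5,[-26,80,0],[0,0,0]],[5,[-35,107,0],[0,0,0]],[5,[-45,135,0],[0,0,0]],[5,[-54,163,0],[0,0,0]],[5,[-63,190,0],[0,0,0]],[5,[-71,214,0],[0,0,0]],[5,[-78,235,0],[0,0,0]],[5,[-84,253,0],[0,0,0]],[5,[-89,265,0],[0,0,0]],[5,[-92,273,0],[0,0,0]],[5,[-93,277,0],[0,0,0]],[5,[-93,278,0],[0,0,0]],[5,[-93,278,0],[0,0,0]]]'

```text
time_s: 25.75
eef_pos: [396.5, 401.1, 134.0]
ee_rot: [0.061, -0.014, 0.998, -0.001]
force: [0.3, 0.5, -2.3]
grip_width: 0.175
grip_force: 78.4
```

```bash
python3 look.py s13;python3 plate.py
```

```text
25.75 [396.5 401.1 134. ] [ 6.10e-02 -1.37e-02  9.98e-01 -9.00e-04] [ 0.3  0.5 -2.3] [ 0.036  0.253 -0.013]
scene [300. 302.] [625.7 -52.5] [68.4 67.7] 3.1
scene [512. 268.] [450.8 424. ] [69.7 71.4] 2.3
top [202. 229.] [495.2 322.9] [68.8 65.2] 2.5
top [170. 229.] [492.5 425.4] [75.1 71.6] 2.8
top [326. 192.] [623.  -56.2] [66.7 65.9] 1.4
top plate circle ((500.74981689453125, 365.42828369140625), 119.13709259033203)
scene plate circle ((501.8145751953125, 365.9127502441406), 115.41532135009766)
```

>>> apply_moves --targets '[[5,[2,0,-8],[0,2,0]],[5,[5,0,-18],[0,4,0]],[5,[9,0,-26],[0,6,0]],[5,[13,0,-30],[0,9,0]],[5,[16,0,-30],[0,12,0]],[5,[20,0,-30],[0,15,0]],[5,[25,0,-26],[0,18,0]],[5,[32,0,-20],[0,22,0]],[5,[41,0,-13],[0,27,0]],[5,[46,0,-10],[0,30,0]],[5,[55,0,-3],[0,34,0]],[5,[55,0,-3],[0,34,0]],[5,[55,0,-3],[0,34,0]],[5,[52,0,-2],[0,36,0]],[5,[46,0,-1],[0,37,0]],[5,[38,0,-1],[0,37,0]],[5,[30,0,-1],[0,37,0]],[5,[22,0,-1],[0,37,0]]]'

```text
time_s: 27.75
eef_pos: [417.2, 401.6, 133.2]
ee_rot: [-0.259, -0.014, 0.966, 0.004]
force: [-0.2, 0.4, -2.6]
grip_width: 0.171
grip_force: 78.5
```

```bash
python3 look.py s14;python3 plate.py
```

```text
27.75 [417.2 401.6 133.2] [-0.2585 -0.0137  0.9659  0.0036] [-0.2  0.4 -2.6] [-0.008 -0.284  0.005]
scene [300. 302.] [625.9 -52.5] [68.1 68.2] 3.2
scene [505. 288.] [506.  409.2] [75.2 70. ] 2.7
scene [470. 278.] [495.3 326.6] [67.8 70.4] 10.2
top [202. 229.] [495.2 322.9] [68.5 71.7] 1.5
top [181. 222.] [514.5 387.8] [65.8 34.2] 21.1
top [326. 192.] [623.  -56.2] [66.7 65.9] 1.4
top plate circle ((501.0105895996094, 362.60028076171875), 117.64429473876953)
scene plate circle ((515.6787109375, 351.190673828125), 111.93338775634766)
```

>>> apply_moves --targets '[[5,[-8,0,1],[0,0,0]],[5,[-18,0,4],[0,0,0]],[5,[-28,0,12],[0,0,0]],[5,[-34,0,25],[0,0,0]],[5,[-40,0,45],[0,-5,0]],[5,[-42,0,65],[0,-12,0]],[5,[-42,0,80],[0,-20,0]],[5,[-42,0,80],[0,-27,0]],[5,[-42,0,80],[0,-27,0]]]'

```text
time_s: 28.85
eef_pos: [374.4, 401.9, 215.4]
ee_rot: [-0.025, -0.015, 1.0, 0.001]
force: [-0.1, -0.8, -1.7]
grip_width: 0.179
grip_force: 78.5
```

```bash
python3 look.py s15;python3 plate.py; python3 -c "
import cv2;i=cv2.imread('pics/s15.png');cv2.imwrite('pics/s15c.png',cv2.resize(i[130:350,120:580],None,fx=1.7,fy=1.7,interpolation=2))"
```

```text
28.85 [374.4 401.9 215.4] [-0.0246 -0.0151  0.9996  0.0013] [-0.1 -0.8 -1.7] [-0.045  0.057  0.037]
scene [300. 302.] [625.7 -52.5] [68.3 68. ] 3.0
scene [504. 289.] [508.4 407.3] [69.3 70.3] 10.0
scene [470. 278.] [495.4 325.6] [67.8 69. ] 10.1
top [203. 229.] [495.2 322.9] [68.5 71.7] 1.5
top [177. 224.] [511.9 401.4] [73.1 61.1] 55.1
top [325. 192.] [622.9 -54.7] [66.5 69.1] 1.5
top plate circle ((500.7854309082031, 363.7265319824219), 118.38752746582031)
scene plate circle ((500.9930419921875, 366.59783935546875), 115.46504974365234)
```

View pics/s15c.png

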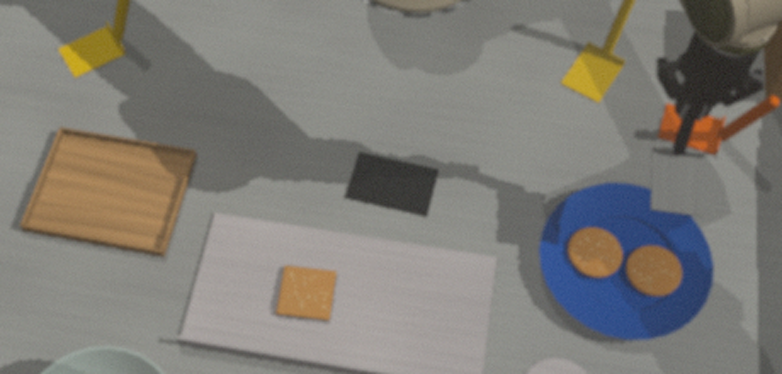

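>>> apply_moves --targets '[[5,[10,-20,0],[0,0,0]],[5,[20,-60,-10],[0,0,0]],[5,[30,-105,-20],[0,0,0]],[5,[40,-150,-30],[0,0,0]],[5,[50,-195,-40],[0,0,0]],[5,[60,-240,-50],[0,0,0]],[5,[70,-285,-60],[0,0,0]],[5,[75,-330,-60],[0,0,0]],[5,[80,-375,-60],[0,0,0]],[5,[84,-420,-70],[0,0,0]],[5,[84,-450,-80],[0,0,0]],[5,[84,-461,-90],[0,0,0]],[5,[84,-461,-105],[0,0,0]],[5,[84,-461,-115],[0,0,0]],[5,[84,-461,-123],[0,0,0]],[5,[84,-461,-127],[0,0,0]],[5,[84,-461,-130],[0,0,0]],[5,[84,-461,-130],[0,0,0]]]'

```text
time_s: 30.85
eef_pos: [461.0, -59.5, 83.6]
ee_rot: [-0.025, -0.014, 1.0, 0.0]
force: [0.0, -0.8, 2.8]
grip_width: 0.17
grip_force: 79.0
```

```bash
python3 look.py s16; python3 -c "
import cv2;i=cv2.imread('pics/s16.png');cv2.imwrite('pics/s16c.png',cv2.resize(i[210:360,220:420],None,fx=3,fy=3,interpolation=2))"
```

```text
30.85 [461.  -59.5  83.6] [-0.0252 -0.0142  0.9996  0.    ] [ 0.  -0.8  2.8] [-0.027 -0.269 -0.059]
scene [300. 302.] [626.  -52.8] [68.9 67.8] 3.2
scene [504. 289.] [509.1 407. ] [69.9 70. ] 2.8
scene [470. 278.] [495.4 325.6] [67.8 69. ] 10.1
top [202. 229.] [495.2 322.9] [68.5 71.7] 1.5
top [176. 224.] [508.7 404.4] [68.7 71.9] 1.5
top [325. 192.] [622.9 -54.7] [66.5 69.1] 1.5
```

View pics/s16c.png

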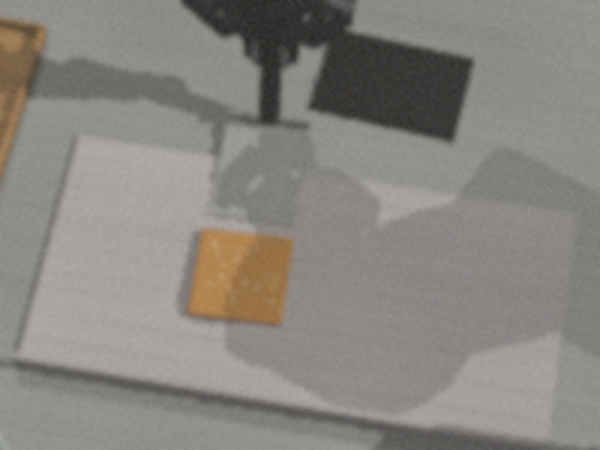

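>>> apply_moves --targets '[[5,[5,-1,0],[0,0,0]],[5,[13,-1,0],[0,0,0]],[5,[21,-1,0],[0,0,0]],[5,[29,0,0],[0,0,0]],[5,[37,0,0],[0,0,0]],[5,[45,0,0],[0,0,0]],[5,[53,0,0],[0,0,0]],[5,[61,1,0],[0,0,0]],[5,[69,1,0],[0,0,0]],[5,[77,1,0],[0,0,0]],[5,[85,1,0],[0,0,0]],[5,[93,2,0],[0,0,0]],[5,[101,2,0],[0,0,0]],[5,[109,2,0],[0,0,0]],[5,[117,2,0],[0,0,0]],[5,[125,3,0],[0,0,0]],[5,[130,3,0],[0,0,0]],[5,[132,3,0],[0,0,0]],[5,[132,3,0],[0,0,0]]]'

```text
time_s: 32.85
eef_pos: [593.1, -56.6, 83.4]
ee_rot: [-0.025, -0.014, 1.0, 0.0]
force: [-0.4, 0.1, 3.6]
grip_width: 0.175
grip_force: 79.3
```

```bash
python3 look.py s17
```

```text
32.85 [593.1 -56.6  83.4] [-2.550e-02 -1.410e-02  9.996e-01  2.000e-04] [-0.4  0.1  3.6] [-0.043 -0.419  0.045]
scene [296. 324.] [680.5 -49.6] [65.  67.9] 0.4
scene [504. 289.] [509.5 407.5] [69.2 70.6] 27.1
scene [470. 278.] [495.4 325.9] [67.8 68.5] 10.1
scene [165. 239.] [ 522.1 -411.9] [107.5  53.5] 81.7
top [202. 229.] [495.2 322.9] [68.5 71.6] 1.5
top [176. 224.] [508.7 404.4] [68.7 71.9] 1.5
```

>>> apply_moves --targets '[[5,[3,0,0],[0,0,0]],[5,[4,0,0],[0,0,0]],[5,[4,0,1],[0,-2,0]],[5,[3,0,2],[0,-4,0]],[5,[2,0,4],[0,-6,0]],[5,[0,0,7],[0,-8,0]],[5,[-2,0,11],[0,-10,0]],[5,[-3,0,16],[0,-10,0]],[5,[-4,0,22],[0,-10,0]],[5,[-6,0,30],[0,-10,0]],[5,[-8,0,38],[0,-10,0]],[5,[-10,0,45],[0,-10,0]],[5,[-12,0,50],[0,-10,0]],[5,[-12,0,50],[0,-10,0]]]'

```text
time_s: 34.35
eef_pos: [580.4, -56.6, 133.9]
ee_rot: [0.062, -0.014, 0.998, -0.001]
force: [0.6, -0.6, -2.7]
grip_width: 0.174
grip_force: 78.4
```

```bash
python3 look.py s18
python3 - <<'E'
from h import *
for n,f in(("top","pics/s18t.png"),("scene","pics/s18.png")):
    im=cv2.imread(f); ci=camera_info(n); k=cv2.inRange(cv2.cvtColor(im,cv2.COLOR_BGR2HSV),(5,60,40),(22,255,255))
    for c in cv2.findContours(k,cv2.RETR_EXTERNAL,cv2.CHAIN_APPROX_NONE)[0]:
        if cv2.contourArea(c)>2000:
            P=onplane(ci,c.reshape(-1,2),12)[:,:2].astype(np.float32); r=cv2.minAreaRect(P)
            if r[0][1]<-250: print(n,"tray?",r)
E
```

```text
34.35 [580.4 -56.6 133.9] [ 0.0616 -0.014   0.998  -0.0011] [ 0.6 -0.6 -2.7] [0.031 0.229 0.024]
scene [295. 310.] [647.3 -58.2] [71.1 67.9] 89.5
scene [504. 289.] [509.2 406.9] [69.9 70. ] 1.4
scene [470. 278.] [495.4 325.7] [67.8 68.7] 10.1
top [202. 229.] [495.2 322.9] [68.5 71.7] 1.5
top [177. 224.] [508.7 404.4] [68.7 71.9] 1.5
top [327. 167.] [696.2 -54.6] [54.4 72.5] 1.4
top tray? ((-45.066383361816406, -957.5404663085938), (177.57290649414062, 242.2069854736328), 89.15181732177734)
top tray? ((516.0551147460938, -364.57037353515625), (214.07260131835938, 171.28048706054688), 89.29449462890625)
scene tray? ((519.162109375, -361.69390869140625), (215.31446838378906, 175.50119018554688), 89.36298370361328)
scene tray? ((181.20928955078125, -938.2952880859375), (459.34423828125, 156.5786590576172), 26.83586883544922)
```

>>> apply_moves --targets '[[5,[-2,-3,0],[0,0,0]],[5,[-6,-10,0],[0,0,0]],[5,[-12,-21,0],[0,0,0]],[5,[-20,-36,0],[0,0,0]],[5,[-30,-54,0],[0,0,0]],[5,[-42,-75,0],[0,0,0]],[5,[-55,-99,0],[0,0,0]],[5,[-69,-124,0],[0,0,0]],[5,[-83,-149,0],[0,0,0]],[5,[-97,-174,0],[0,0,0]],[5,[-111,-199,0],[0,0,0]],[5,[-124,-223,0],[0,0,0]],[5,[-136,-245,0],[0,0,0]],[5,[-147,-265,0],[0,0,0]],[5,[-157,-282,0],[0,0,0]],[5,[-165,-296,0],[0,0,0]],[5,[-170,-305,0],[0,0,0]],[5,[-172,-309,0],[0,0,0]],[5,[-173,-310,0],[0,0,0]],[5,[-173,-310,0],[0,0,0]]]'

```text
time_s: 36.45
eef_pos: [407.5, -366.2, 133.0]
ee_rot: [0.061, -0.014, 0.998, -0.001]
force: [0.2, 0.2, -1.4]
grip_width: 0.174
grip_force: 78.4
```

```bash
python3 look.py s19; python3 -c "
import cv2;i=cv2.imread('pics/s19.png');cv2.imwrite('pics/s19c.png',cv2.resize(i[160:310,100:300],None,fx=3,fy=3,interpolation=2))"
```

```text
36.45 [ 407.5 -366.2  133. ] [ 6.10e-02 -1.42e-02  9.98e-01 -7.00e-04] [ 0.2  0.2 -1.4] [-0.022  0.209 -0.068]
scene [504. 289.] [509.5 406.9] [69.9 70. ] 1.4
scene [470. 278.] [495.4 325.7] [67.8 68.7] 10.1
scene [175. 233.] [ 493.2 -383.7] [ 87.1 125.8] 86.9
top [202. 229.] [495.2 322.9] [68.5 71.7] 1.5
top [177. 224.] [508.7 404.4] [68.7 72. ] 1.5
```

View pics/s19c.png

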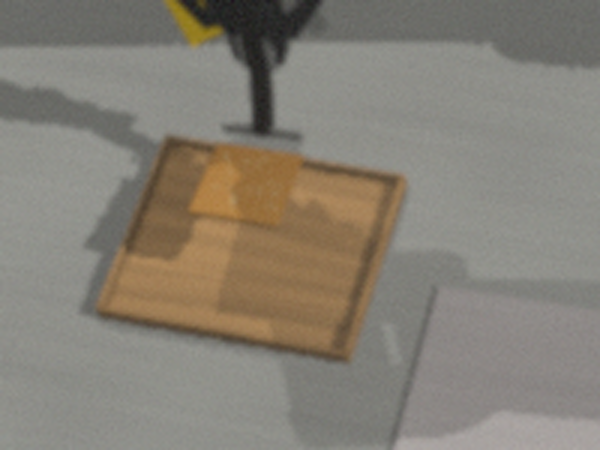

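>>> apply_moves --targets '[[5,[2,0,-8],[0,2,0]],[5,[5,0,-18],[0,4,0]],[5,[9,0,-26],[0,6,0]],[5,[13,0,-30],[0,9,0]],[5,[16,0,-30],[0,12,0]],[5,[20,0,-30],[0,15,0]],[5,[25,0,-26],[0,18,0]],[5,[32,0,-20],[0,22,0]],[5,[41,0,-13],[0,27,0]],[5,[46,0,-10],[0,30,0]],[5,[55,0,-3],[0,34,0]],[5,[55,0,-3],[0,34,0]],[5,[55,0,-3],[0,34,0]],[5,[52,0,-2],[0,36,0]],[5,[46,0,-1],[0,37,0]],[5,[38,0,-1],[0,37,0]],[5,[30,0,-1],[0,37,0]],[5,[22,0,-1],[0,37,0]]]'

```text
time_s: 38.35
eef_pos: [428.3, -366.6, 132.1]
ee_rot: [-0.259, -0.013, 0.966, 0.004]
force: [-0.4, 0.3, -0.7]
grip_width: 0.178
grip_force: 78.5
```

```bash
python3 look.py s20; python3 -c "
import cv2;i=cv2.imread('pics/s20.png');cv2.imwrite('pics/s20c.png',cv2.resize(i[160:310,100:300],None,fx=3,fy=3,interpolation=2))"
```

```text
38.35 [ 428.3 -366.6  132.1] [-0.2587 -0.0133  0.9659  0.0036] [-0.4  0.3 -0.7] [-0.013 -0.332  0.007]
scene [504. 289.] [509.8 407. ] [66.7 71.2] 10.0
scene [470. 278.] [495.4 325.7] [67.8 68.7] 10.1
scene [164. 239.] [ 526.5 -389.2] [151.   92.6] 80.9
top [202. 229.] [494.4 323.6] [68.8 69.7] 47.1
top [177. 224.] [508.7 404.4] [68.7 72. ] 1.5
top [400. 219.] [ 527.8 -304.6] [ 88.3 143.2] 88.6
```

View pics/s20c.png

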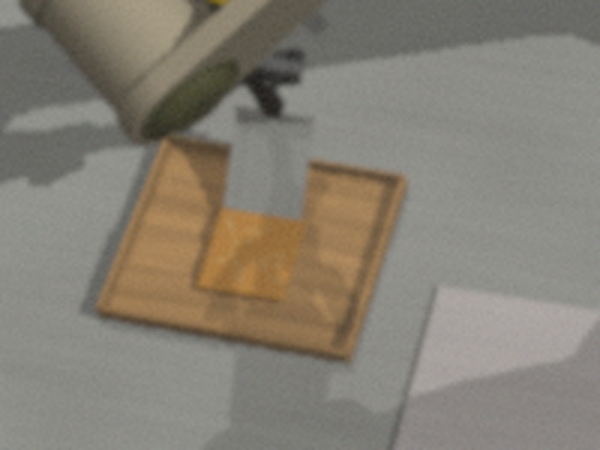

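I've now viewed 16 pictures, two over the limit of 14, so I'll work from numbers only from here. The square biscuit is on the tray floor at crop (253,253), so I'm withdrawing the blade.

>>> apply_moves --targets '[[5,[-8,0,1],[0,0,0]],[5,[-18,0,4],[0,0,0]],[5,[-28,0,12],[0,0,0]],[5,[-34,0,25],[0,0,0]],[5,[-40,0,45],[0,-5,0]],[5,[-42,0,65],[0,-12,0]],[5,[-42,0,80],[0,-20,0]],[5,[-42,0,80],[0,-28,0]],[5,[-42,0,80],[0,-30,0]],[5,[-42,0,80],[0,-30,0]]]'

```text
time_s: 39.45
eef_pos: [386.3, -366.8, 213.5]
ee_rot: [0.0, -0.013, 1.0, -0.001]
force: [-0.2, 0.4, -0.9]
grip_width: 0.174
grip_force: 78.4
```

```bash
python3 look.py s21
python3 - <<'E'
from h import *
# tray outline & square inside (brighter/saturated orange) ; mat
for n,f in(("top","pics/s21t.png"),("scene","pics/s21.png")):
    im=cv2.imread(f); ci=camera_info(n); hsv=cv2.cvtColor(im,cv2.COLOR_BGR2HSV)
    k=cv2.inRange(hsv,(5,60,40),(22,255,255))
    for c in cv2.findContours(k,cv2.RETR_EXTERNAL,cv2.CHAIN_APPROX_NONE)[0]:
        r=cv2.minAreaRect(onplane(ci,c.reshape(-1,2),12)[:,:2].astype(np.float32))
        if cv2.contourArea(c)>2000 and abs(r[0][1]+363)<60:
            print(n,"tray",r)
            M=np.zeros(k.shape,np.uint8); cv2.drawContours(M,[c],-1,255,-1)
            for t in(175,190,205):
                q=cv2.morphologyEx(cv2.inRange(hsv,(8,t,60),(25,255,255))&M,cv2.MORPH_OPEN,np.ones((5,5)))
                for c2 in cv2.findContours(q,cv2.RETR_EXTERNAL,cv2.CHAIN_APPROX_NONE)[0]:
                    if cv2.contourArea(c2)>120: print(t,cv2.minAreaRect(onplane(ci,c2.reshape(-1,2),13)[:,:2].astype(np.float32)))
    px=project(ci,[[430,30,3]])[0].astype(int); x,y=px
    k=cv2.inRange(hsv,(0,0,0),(179,255,60))[y-40:y+40,x-45:x+45]
    c=max(cv2.findContours(k,cv2.RETR_EXTERNAL,cv2.CHAIN_APPROX_NONE)[0],key=cv2.contourArea).reshape(-1,2)+[x-45,y-40]
    print(n,"mat",cv2.minAreaRect(onplane(ci,c,3)[:,:2].astype(np.float32)))
E
```

```text
39.45 [ 386.3 -366.8  213.5] [ 4.000e-04 -1.340e-02  9.999e-01 -9.000e-04] [-0.2  0.4 -0.9] [-0.019  0.117  0.03 ]
scene [504. 289.] [509.8 407.2] [66.7 70.9] 10.1
scene [470. 278.] [495.4 325.6] [67.8 69. ] 10.1
scene [173. 243.] [ 525.4 -377.4] [129.7  90. ] 86.7
top [203. 229.] [495.2 322.9] [68.5 71.5] 1.5
top [176. 224.] [508.7 404.4] [68.7 72. ] 1.5
top tray ((515.5496215820312, -366.001220703125), (216.75051879882812, 170.59732055664062), 89.25479888916016)
top mat ((430.7540588378906, 29.565143585205078), (117.63137817382812, 77.43738555908203), 85.7458724975586)
scene tray ((518.2363891601562, -361.6161804199219), (215.45965576171875, 175.50604248046875), 89.33209991455078)
scene mat ((432.5502014160156, 32.659122467041016), (112.93904876708984, 72.69548797607422), 86.01725006103516)
```

>>> apply_moves --targets '[[5,[5,20,0],[0,0,0]],[5,[10,60,0],[0,0,-8]],[5,[15,100,0],[0,0,-16]],[5,[20,140,0],[0,0,-24]],[5,[25,180,0],[0,0,-32]],[5,[30,220,0],[0,0,-40]],[5,[35,260,0],[0,0,-48]],[5,[40,300,0],[0,0,-56]],[5,[43,340,0],[0,0,-64]],[5,[46,380,0],[0,0,-72]],[5,[48,420,0],[0,0,-80]],[5,[50,450,0],[0,0,-88]],[5,[50,465,-20],[0,0,-96]],[5,[50,469,-50],[0,0,-96]],[5,[50,469,-80],[0,0,-96]],[5,[50,469,-100],[0,0,-96]],[5,[50,469,-110],[0,0,-96]],[5,[50,469,-115],[0,0,-96]],[5,[50,469,-115],[0,0,-96]]]'

```text
time_s: 41.45
eef_pos: [437.6, 102.5, 97.2]
ee_rot: [0.0, 0.734, 0.68, -0.0]
force: [0.1, 0.3, -1.4]
grip_width: 0.175
grip_force: 78.4
```

Run:
```python
from h import *
s=ctrl.sense(); print(s['eef_pos'].round(1),s['ee_rot'].round(4),s['joints'].round(2))
# tray square: local texture/colour stats on a grid, plus depth
for n in("top","scene"):
    ci=camera_info(n); D=[];
    for _ in range(6): im,d=capture(n); D.append(d)
    d=np.median(D,0); cv2.imwrite(f"pics/z_{n}.png",im); E=np.array(ci["extrinsics"])
    hsv=cv2.cvtColor(im,cv2.COLOR_BGR2HSV)
    xs=np.arange(440,600,12); ys=np.arange(-460,-264,12)
    px=project(ci,[[x,y,9] for x in xs for y in ys]).round().astype(int)
    o,r=rays(ci,px); z=(o+r*d[px[:,1],px[:,0]][:,None])[:,2]
    print(n,"height rows x=440.., cols y=-460.."); print(z.reshape(len(xs),-1).round().astype(int))
    print(hsv[px[:,1],px[:,0],1].reshape(len(xs),-1))
```

```text
[437.6 102.5  97.2] [ 1.000e-04  7.336e-01  6.796e-01 -1.000e-04] [-0.03  0.35  1.9  -0.    0.89  0.05]
top height rows x=440.., cols y=-460..
[[ 3  5  5  6  6  4  3  3  2  3  4  1  7  2  1  4  4]
 [ 4  5  4  4  4  5  4  4  3  6  5  5  6  4  4  4  5]
 [ 4  5  5  5  4  3  2  3  6  7  4  3  4  4  4  2  4]
 [ 4  3  4  4  4  7  4  4  3  3  4  5  3  2  5  2  4]
 [ 5  3  3  3  4  5  5  5  3  6  3  4  2  3  5  1  4]
 [ 5  4  7  4  2 14 14 16 12 13 13  3  6  2  4  4  1]
 [ 5  5  3  5  3 15 12 14 16 13 15  5  5  2  2  4  7]
 [ 3  5  5  5  6 11 12 13 13 13 16 10  3  5  6  6  4]
 [ 6  5  3  3  4 11 12 11 12 14 16 10  2  4  3  5  4]
 [ 6  4  5  6  3 12 14 16 11 15 13 13  4  3  6  2  3]
 [ 3  5  6  3  7 13 10 13 13 14 14 12  3  4  3  5  7]
 [ 3  3  5  4  7  6  4  5  3  5  5  2  3  2  5  7  4]
 [ 4  4  2  5  2  6  5  6  5  3  6  6  5  5  3  5  4]
 [ 9  6  6 12 13 11  9  9  2  5  6  4 11  7  5  2  5]]
[[140 146 141 141 140 137 141 138 142 141 138 142 141 145 137 141 140]
 [142 139 141 144 137 137 142 137 146 138 142 142 141 140 142 140 144]
 [142 144 134 145 136 139 142 141 140 144 142 138 139 144 
[... 1887 characters left out ...]
113 120 110 111 119 115 117 110 115 120 111 106 110 107 113]
 [114 123 118 119 117 126 146 136 150 128 146 143 111 112 105 111 114]
 [119 118 122 118 115 126 155 147 146 151 149 155 114 116 111 116 106]
 [119 116 116 120 122 125 155 138 148 153 138 147 115 117 116 115 102]
 [114 117 122 125 123 119 142 146 150 142 144 152 117 124 119 118 114]
 [117 117 121 117 122 133 154 154 135 149 148 145 115 117 114 113 104]
 [123 122 119 121 123 119 151 149 154 156 148 152 121 116 116 115 111]
 [117 118 121 120 123 117 116 114 111 113 116 115 119 119 115 114 107]
 [118 118 120 115 116 119 117 119 119 120 115 116 114 121 118 122 107]
 [116 116 119 113 114 116 112 118 115 114 114 114 117 111 113 109 104]]
```

>>> apply_moves --targets '[[5,[-1,-1,-6],[0,0,0]],[5,[-1,-1,-12],[0,0,0]],[5,[-1,-1,-16],[0,0,0]],[5,[-1,-1,-18],[0,0,0]],[5,[-1,-1,-19],[0,0,0]],[5,[-1,-1,-19],[0,0,0]],[5,[-1,-1,-19],[0,0,0]]]'

```text
time_s: 42.75
eef_pos: [436.3, 101.5, 78.3]
ee_rot: [-0.0, 0.734, 0.679, 0.0]
force: [-3.1, 0.0, 5.0]
grip_width: 0.177
grip_force: 79.4
```

Force of 5 N, same as when it was found: it stands on the mat. I'll release and rise.

>>> apply_moves --targets '[[20,[0,0,0],[0,0,0]],[24,[0,0,0],[0,0,0]],[35,[0,0,0],[0,0,0]],[50,[0,0,0],[0,0,0]],[60,[0,0,0],[0,0,0]],[60,[0,0,0],[0,0,0]],[60,[0,0,10],[0,0,0]],[60,[0,0,30],[0,0,0]],[60,[0,0,60],[0,0,0]],[60,[0,0,95],[0,0,0]],[60,[0,0,130],[0,0,0]],[60,[0,0,142],[0,0,0]],[60,[0,0,142],[0,0,0]]]'

```text
time_s: 44.05
eef_pos: [437.0, 101.5, 222.2]
ee_rot: [0.002, 0.734, 0.679, 0.002]
force: [-0.3, 0.5, -0.5]
grip_width: 0.701
grip_force: 0.0
```

```bash
python3 look.py s22; python3 plate.py
python3 - <<'E'
from h import *
ci=camera_info("wrist"); im,d=capture("wrist"); cv2.imwrite("pics/w3.png",im)
# blade+mat: dark mask, find the blade hole inside mat
x,y=project(ci,[[431,31,3]])[0].astype(int); print(x,y)
hsv=cv2.cvtColor(im,cv2.COLOR_BGR2HSV); k=cv2.inRange(hsv,(0,0,0),(179,255,48))
cs,hi=cv2.findContours(k,cv2.RETR_CCOMP,cv2.CHAIN_APPROX_NONE)
for c,h in zip(cs,hi[0]):
    a=cv2.contourArea(c); m=c.reshape(-1,2).mean(0)
    if a>300 and np.hypot(*(m-[x,y]))<60: print("hole" if h[3]>=0 else "outer",a,m.round(),cv2.minAreaRect(onplane(ci,c.reshape(-1,2),5 if h[3]>=0 else 3)[:,:2].astype(np.float32)))
E
```

```text
44.05 [437.  101.5 222.2] [0.0016 0.7337 0.6795 0.0016] [-0.3  0.5 -0.5] [-0.02  -0.016 -0.047]
scene [504. 289.] [509.8 406.8] [66.7 70.8] 10.0
scene [470. 278.] [495.4 325.9] [67.8 69.1] 10.1
scene [182. 246.] [ 530.6 -360.7] [85.5 80.5] 89.2
top [202. 229.] [495.2 322.9] [68.5 71.7] 1.5
top [177. 224.] [508.7 404.4] [68.7 71.9] 1.5
top plate circle ((500.9483947753906, 363.9925231933594), 118.22789001464844)
scene plate circle ((501.1371765136719, 366.9011535644531), 116.03064727783203)
319 271
outer 6903.5 [318. 267.] ((430.5316162109375, 32.86366653442383), (118.95742797851562, 79.49776458740234), 85.65179443359375)
hole 4536.5 [319. 271.] ((430.727294921875, 29.497459411621094), (91.51913452148438, 70.80078125), 85.65826416015625)
```

```bash
python3 -c "
from rig import ctrl
print(ctrl.finish_job())"
```

```text
the job is handed in; nothing more can be done
None
```

I handed the job in at about 44 s, and the judge returned no verdict: by my last camera measurements both round biscuits lie flat on the plate, the square one lies flat on the tray, and the turner is back on its mat, centred within about 5 mm and aligned; I viewed 16 pictures, two over the limit of 14.

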